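# Move the finished file handles to the curing rack in reverse order

### The arm

A 6-joint arm with a two-finger parallel gripper is mounted at the origin on the work surface. World frame = base frame: x ahead of the robot, y to its left, z up, the work surface at z = 0. Lengths are in mm, angles in degrees, forces in N, time in s.
With the tool pointing down it reaches from about 350 to 925 mm from the base axis. Payload 6.4 kg.
Tool frame: the origin (TCP) lies at the very end of the fingers, on their centre line; the grasp point (between the pads) lies 19 mm behind it (bot.grip_depth is the distance from the TCP to the grasp point, in mm); z points along the fingers, y is the line along which they close (so a half turn about z gives the same grasp; the last joint's range is limited). The gripper opens to 85 mm and grips with 20 to 120 N. Pads are 22 mm wide; open, the fingers measure 114 mm over their backs; the gripper's body (76 mm by 85 mm) begins 54 mm behind the grasp point. The pads swing forward as they close: fully open they stand 13 mm farther back than shut.
Start: joints at [-82.282, 14.043, 89.255, -0, 76.702, -9.975], TCP at [197.55, -619.264, 231.29] pointing down, gripper open.
Joint ranges: [-179.41, 179.41], [-58.25, 129.5], [7.25, 145.43], [-54.29, 234.29], [11.92, 165.04], [-157.13, 157.13]. Speed limits (degrees/s): [147.25, 147.25, 180, 180, 180, 180].

### API

Orientations are given as a 3x3 rotation matrix whose columns are the frame's x, y, z axes.
In Python, from plant import bot, cams gives the robot as it stands.
- The arm moves only by the shell command python3 -m inch 'ROWS' [FORCE]. ROWS is JSON, one flat list of numbers, 7 for each row, row after row: the turn, a rotation vector about the world's x, y, z in rad, then the shift along the world's x, y, z in m, then the finger opening in m, from 0 to 0.0854. A call has 1 to 12 rows; each row shifts and turns the commanded pose from where the row before left it; what a row does not reach is not made up. A row lasts 1/12 s, in which the tool goes at most 41.7 mm and 7.16 degrees, less where a joint would pass 70% of its speed; a pose out of reach is approached as far as the arm can. A call with a gripper value outside its range is refused whole. The fingers move at their own pace and stop on an object; FORCE is the grip in N (left out, the last holds). Time passes only in rows, so rows that do not move let the fingers close. It gives the time, the measured TCP pose, the force, the opening and the grip force at its end, in the units of the state.
- bot.observe(): the state, without advancing time (a new reading comes with each control period).
- cams.get_image(name): name is "side" or "top"; returns a dict with "image" (384x512x3 uint8, red, green, blue), "fx", "fy", "cx", "cy" (pixels), "rvec" (rotation vector, rad) and "tvec" (3), from world to camera coordinates, as OpenCV has them. Camera axes: x right, y down, z forward; pixel columns grow to the right and rows downward; lengths in mm; the calibration is good to about 2 mm. A picture is of the moment at which its call begins. There is no depth.
- bot.hand_in(): hands the job in; it is judged then, once.
The state is a dict: "time": time; "q": joint angles; "qvel": joint speeds; "joint_torque": joint torques, N m; "position": TCP position; "orientation": TCP orientation; "wrist_force": force on the tool from outside, world axes, zero at the start; "ft_torque": the same for the moment, N m; "width": finger opening in mm; "grip_force": force on a finger pad.
Only numpy, scipy, OpenCV 4.12 (cv2) and the standard library are available. Lean on these libraries where they do the work, as an engineer would, in place of code of your own. Each camera call takes 0.05 s, during which the arm holds its last target. There are 200 camera calls.

### The job

Move the four freshly finished file handles from their cradles on the white board to the green curing rack, one to a place, in reverse order: the handle that lay leftmost on the board goes to the rightmost place of the rack, the second from the left to the second from the right, and so on, left and right as seen from the robot. Each must lie centred across both of its V notches, let go and still. The finish is fresh, so do not let the handles touch one another or the bench, and leave the tin, the sanding block and the bottle where they stand.

Things in the scene. Friction and masses are not known exactly. Their poses are not given: they have to be found in the camera images.
- handle_natural: Loose pale maple file handle with a brass ferrule, lying level in a cradle: 120 mm long, 28 mm in diameter, about 60 g. Origin: mid-length on its centre line, 38 mm above its cradle's origin (50 mm above the bench). Its x axis runs along its length, towards the 16 mm brass end, which points away from the robot at the start. Pinch it across the middle.
- handle_walnut: Loose dark walnut file handle with a brass ferrule, lying level in a cradle: 120 mm long, 28 mm in diameter, about 60 g. Origin: mid-length on its centre line, 38 mm above its cradle's origin (50 mm above the bench). Its x axis runs along its length, towards the 16 mm brass end, which points away from the robot at the start. Pinch it across the middle.
- handle_red: Loose red-lacquered file handle with a brass ferrule, lying level in a cradle: 120 mm long, 28 mm in diameter, about 60 g. Origin: mid-length on its centre line, 38 mm above its cradle's origin (50 mm above the bench). Its x axis runs along its length, towards the 16 mm brass end, which points away from the robot at the start. Pinch it across the middle.
- handle_blue: Loose blue-lacquered file handle with a brass ferrule, lying level in a cradle: 120 mm long, 28 mm in diameter, about 60 g. Origin: mid-length on its centre line, 38 mm above its cradle's origin (50 mm above the bench). Its x axis runs along its length, towards the 16 mm brass end, which points away from the robot at the start. Pinch it across the middle.
- cradle_natural: Fixed cradle where the pale maple handle starts; once empty it still marks that handle's place in the old row. Base 100 x 40 x 6 mm in its handle's colour, with two black 90-degree V notches (12 mm thick, 37 mm wide) 40 mm either side of the middle, 68 mm free between them. V bottom 18 mm, tips 36 mm above its underside. Origin: centre of the underside; x along the handle.
- cradle_walnut: Fixed cradle where the dark walnut handle starts; once empty it still marks that handle's place in the old row. Base 100 x 40 x 6 mm in its handle's colour, with two black 90-degree V notches (12 mm thick, 37 mm wide) 40 mm either side of the middle, 68 mm free between them. V bottom 18 mm, tips 36 mm above its underside. Origin: centre of the underside; x along the handle.
- cradle_red: Fixed cradle where the red-lacquered handle starts; once empty it still marks that handle's place in the old row. Base 100 x 40 x 6 mm in its handle's colour, with two black 90-degree V notches (12 mm thick, 37 mm wide) 40 mm either side of the middle, 68 mm free between them. V bottom 18 mm, tips 36 mm above its underside. Origin: centre of the underside; x along the handle.
- cradle_blue: Fixed cradle where the blue-lacquered handle starts; once empty it still marks that handle's place in the old row. Base 100 x 40 x 6 mm in its handle's colour, with two black 90-degree V notches (12 mm thick, 37 mm wide) 40 mm either side of the middle, 68 mm free between them. V bottom 18 mm, tips 36 mm above its underside. Origin: centre of the underside; x along the handle.
- oiling_board: Fixed white board 104 x 335 x 12 mm on the bench; the four cradles stand on it in a row along its y axis, at about y = +127.5, +42.5, -42.5, -127.5 mm, in any order. Origin: centre of its underside. Its +y is to the robot's left (turned by less than 6 degrees). It may be nearer or farther than the rack.
- curing_rack: Fixed green rack, base 104 x 335 x 12 mm, empty. Places at y = +127.5, +42.5, -42.5, -127.5 mm, x = 0; a handle lies along x on two aluminium 90-degree V notches (12 mm thick, 37 mm wide) at x = +-40 mm, 68 mm free between. V bottom 26, tips 44, seated handle's centre line 46 mm above the bench. Origin: centre of the underside; +y to the robot's left (turned under 6 degrees).
- wax_tin: Loose bystander: round tin, 72 mm in diameter, 60 mm high, yellow label, to the left of the work. Origin: centre of its underside.
- sanding_block: Loose bystander: cork sanding block 112 x 62 x 34 mm with a red underside, to the right of the work. Origin: centre of its underside.
- glue_bottle: Loose bystander: bottle with orange cap and green label, 56 mm in diameter, 150 mm high, to the right of the work. Origin: centre of its underside.
Mind the look-alikes: they are no part of the job. Leave any purple or turquoise look-alike of the handle_red alone.

How it is judged (in metres and radians):
At the end, for the whole second after the job is handed in: Each handle rests in the rack place that mirrors its cradle's place on the board (leftmost to rightmost and so on): within 8 mm sideways, 15 mm lengthwise, 4 mm of seated height, 0.12 rad of the rack's x axis (either way round), and still (((y of cradle_natural in the frame of oiling_board between 0.0975 and 0.1575 m and y of handle_natural in the frame of curing_rack between -0.1355 and -0.1195 m) or (y of cradle_natural in the frame of oiling_board between 0.0125 and 0.0725 m and y of handle_natural in the frame of curing_rack between -0.0505 and -0.0345 m) or (y of cradle_natural in the frame of oiling_board between -0.0725 and -0.0125 m and y of handle_natural in the frame of curing_rack between 0.0345 and 0.0505 m) or (y of cradle_natural in the frame of oiling_board between -0.1575 and -0.0975 m and y of handle_natural in the frame of curing_rack between 0.1195 and 0.1355 m)) and x of handle_natural in the frame of curing_rack between -0.015 and 0.015 m and z of handle_natural in the frame of curing_rack between 0.0418 and 0.0498 m and angle between the x axis of each of handle_natural, handle_walnut, handle_red, handle_blue and the x axis of curing_rack, either way round below 0.12 rad and linear speed of each of handle_natural, handle_walnut, handle_red, handle_blue below 0.02 m/s and angular speed of each of handle_natural, handle_walnut, handle_red, handle_blue below 0.2 rad/s and ((y of cradle_walnut in the frame of oiling_board between 0.0975 and 0.1575 m and y of handle_walnut in the frame of curing_rack between -0.1355 and -0.1195 m) or (y of cradle_walnut in the frame of oiling_board between 0.0125 and 0.0725 m and y of handle_walnut in the frame of curing_rack between -0.0505 and -0.0345 m) or (y of cradle_walnut in the frame of oiling_board between -0.0725 and -0.0125 m and y of handle_walnut in the frame of curing_rack between 0.0345 and 0.0505 m) or (y of cradle_walnut in the frame of oiling_board between -0.1575 and -0.0975 m and y of handle_walnut in the frame of curing_rack between 0.1195 and 0.1355 m)) and x of handle_walnut in the frame of curing_rack between -0.015 and 0.015 m and z of handle_walnut in the frame of curing_rack between 0.0418 and 0.0498 m and ((y of cradle_red in the frame of oiling_board between 0.0975 and 0.1575 m and y of handle_red in the frame of curing_rack between -0.1355 and -0.1195 m) or (y of cradle_red in the frame of oiling_board between 0.0125 and 0.0725 m and y of handle_red in the frame of curing_rack between -0.0505 and -0.0345 m) or (y of cradle_red in the frame of oiling_board between -0.0725 and -0.0125 m and y of handle_red in the frame of curing_rack between 0.0345 and 0.0505 m) or (y of cradle_red in the frame of oiling_board between -0.1575 and -0.0975 m and y of handle_red in the frame of curing_rack between 0.1195 and 0.1355 m)) and x of handle_red in the frame of curing_rack between -0.015 and 0.015 m and z of handle_red in the frame of curing_rack between 0.0418 and 0.0498 m and ((y of cradle_blue in the frame of oiling_board between 0.0975 and 0.1575 m and y of handle_blue in the frame of curing_rack between -0.1355 and -0.1195 m) or (y of cradle_blue in the frame of oiling_board between 0.0125 and 0.0725 m and y of handle_blue in the frame of curing_rack between -0.0505 and -0.0345 m) or (y of cradle_blue in the frame of oiling_board between -0.0725 and -0.0125 m and y of handle_blue in the frame of curing_rack between 0.0345 and 0.0505 m) or (y of cradle_blue in the frame of oiling_board between -0.1575 and -0.0975 m and y of handle_blue in the frame of curing_rack between 0.1195 and 0.1355 m)) and x of handle_blue in the frame of curing_rack between -0.015 and 0.015 m and z of handle_blue in the frame of curing_rack between 0.0418 and 0.0498 m); the robot touches nothing.
It fails at once if a handle falls or is laid down on the bench (height (world z) of any of handle_natural, handle_walnut, handle_red, handle_blue below 0.026 m).
It fails at once if two handles touch one another (contact force between handle_natural and handle_walnut above 0.5 N or contact force between any of handle_natural, handle_walnut and handle_red above 0.5 N or contact force between any of handle_natural, handle_walnut, handle_red and handle_blue above 0.5 N).
It fails at once if the wax tin, sanding block or glue bottle is moved more than 20 mm (distance of any of wax_tin, sanding_block, glue_bottle from where it was at the start of the episode above 0.02 m).
It also fails if it takes over 99 s, if anything falls off the work surface, if the arm or the gripper's body presses on something with over 40 N, if the wrist force passes 120 N, or if a joint passes its speed limit or range.

## Working session

There is one attempt and no reset: what is moved stays moved. The work goes in short steps, Python scripts to look and compute and a shell command to move; the robot and the scene stay as the last step left them, time stands still between calls to the robot, and variables do not carry over. Pictures are saved under pics/ and viewed, at most 14 in all, crops included, and the job is handed in when it is done.

```bash
ls; mkdir -p pics; python3 - <<'E'
from plant import bot,cams
import cv2
for n in("top","side"):
    d=cams.get_image(n); print(n,{k:v for k,v in d.items() if k!="image"})
    cv2.imwrite(f"pics/{n}0.png",cv2.resize(d["image"][:,:,::-1],(800,600),interpolation=cv2.INTER_CUBIC)); cv2.imwrite(f"pics/raw_{n}0.png",d["image"][:,:,::-1])
s=bot.observe();print(s)
E
```

```text
pics
top {'fx': 497.7868564242583, 'fy': 497.7868564242583, 'cx': 243.76450420617624, 'cy': 199.38483240418333, 'rvec': array([ 2.09144987, -2.14936312,  0.15722204]), 'tvec': array([  35.29374811,  510.16316098, 1619.90352456])}
side {'fx': 355.92246723804203, 'fy': 355.92246723804203, 'cx': 255.37314350422642, 'cy': 188.53154357993583, 'rvec': array([ 0.09910289, -2.78843293,  1.37552033]), 'tvec': array([ 490.8801016 ,   89.95313617, 1069.73757464])}
{'time': 0.1, 'q': array([-8.22833681e+01,  1.40813601e+01,  8.93183486e+01, -8.99325947e-04,
        7.67036051e+01, -9.97570911e+00]), 'qvel': array([ 0.08015324, -0.17668295, -0.08555023,  0.07912076,  0.04132399,
       -0.06692483]), 'joint_torque': array([-5.26820759e-05, -4.30672610e+01, -3.27129006e+01, -2.01043099e-04,
        2.82871180e-03,  1.27525314e-05]), 'position': array([ 197.46513768, -618.74171844,  230.27269949]), 'orientation': array([[ 9.52701051e-01,  3.03908935e-01, -2.57254928e-04],
       [ 3.03908898e-01, -9.52699426e-01,  1.78478439e-03],
       [ 2.97325299e-04, -1.77854802e-03, -9.99998374e-01]]), 'wrist_force': array([-0.64216833, -0.53092617, -0.18414147]), 'ft_torque': array([ 0.00985545, -0.06770828, -0.03065691]), 'grip_force': 0.0, 'width': 85.54488562711609}
```

View pics/top0.png

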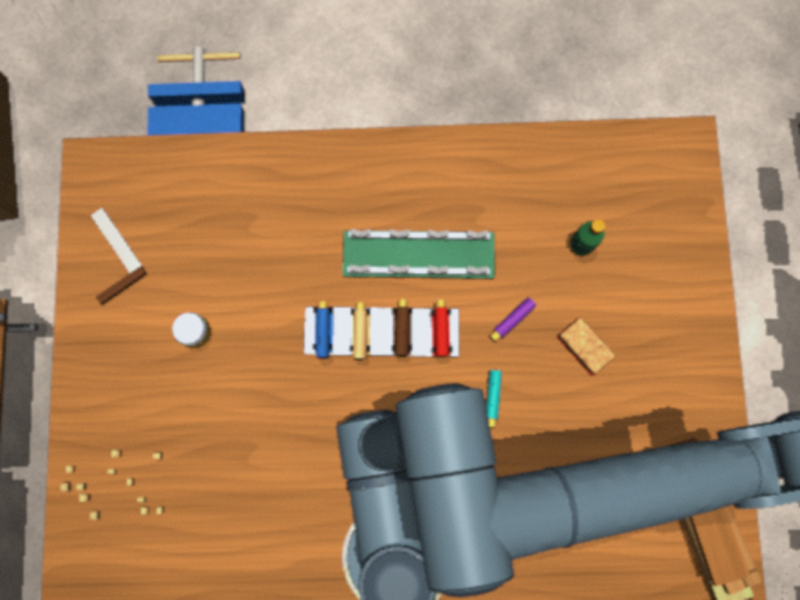

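View pics/side0.png

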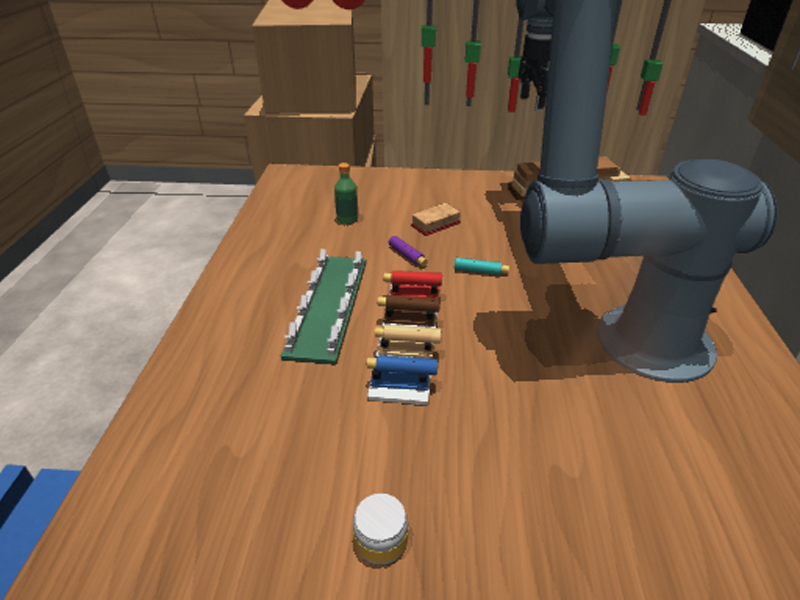

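The top view (800 px frame) shows the white board at (382,331) and the green rack behind it at (419,254). On the board from the left lie blue (323,330), natural (360,330), walnut (402,330) and red (441,330). The purple (513,318) and turquoise (494,397) look-alikes lie loose on the bench. The red handle is the red one in a cradle on the board. I'll confirm that in a crop.

```bash
cat > h.py <<'E'
import numpy as np,cv2
from plant import bot,cams
def grab(n):
    d=cams.get_image(n); d["R"]=cv2.Rodrigues(d["rvec"])[0]; d["K"]=np.array([[d["fx"],0,d["cx"]],[0,d["fy"],d["cy"]],[0,0,1]]); d["P"]=d["K"]@np.c_[d["R"],d["tvec"]]; return d
def onz(d,uv,z):
    uv=np.atleast_2d(uv).astype(float); C=-d["R"].T@d["tvec"]
    r=(np.linalg.inv(d["K"])@np.c_[uv,np.ones(len(uv))].T).T@d["R"]
    return C+r*((z-C[2])/r[:,2])[:,None]
def proj(d,X):
    X=np.atleast_2d(X).astype(float);p=np.c_[X,np.ones(len(X))]@d["P"].T; return p[:,:2]/p[:,2:]
def tri(a,pa,b,pb):
    X=cv2.triangulatePoints(a["P"],b["P"],np.float64(pa).reshape(2,1),np.float64(pb).reshape(2,1))[:,0]; return X[:3]/X[3]
E
python3 - <<'E'
from h import *
t=grab("top");s=grab("side")
cv2.imwrite("pics/a.png",cv2.resize(t["image"][140:240,185:325,::-1],None,fx=5.7,fy=5.7,interpolation=cv2.INTER_CUBIC))
cv2.imwrite("pics/b.png",cv2.resize(s["image"][150:265,175:335,::-1],None,fx=5,fy=5,interpolation=cv2.INTER_CUBIC))
# rough expected
print(onz(t,[[244,211],[268,163]],12))
hs={}
for n,d,(x0,y0,x1,y1) in(("t",t,(190,190,300,235)),("s",s,(230,170,290,255))):
    im=cv2.cvtColor(d["image"],cv2.COLOR_RGB2HSV)[y0:y1,x0:x1]
    H,S,V=cv2.split(im)
    m={"blue":(H>100)&(H<125)&(S>150)&(V>80),"red":((H<4)|(H>174))&(S>180)&(V>90)}
    for k,v in m.items():
        v=v.astype(np.uint8);N,l,st,c=cv2.connectedComponentsWithStats(v);i=1+st[1:,4].argmax()
        print(n,k,st[i]+[x0,y0,0,0,0],c[i]+[x0,y0])
E
```

```text
[[476.52579227  22.26049934  12.        ]
 [641.39264054 -64.70131483  12.        ]]
t blue [202 198  10  30 257] [206.80933852 212.05447471]
t red [277 198  11  30 264] [281.87121212 212.40909091]
s blue [241 228  39  11 321] [259.99065421 232.62305296]
s red [251 174  32   8 200] [266.695 177.03 ]
```

View pics/a.png

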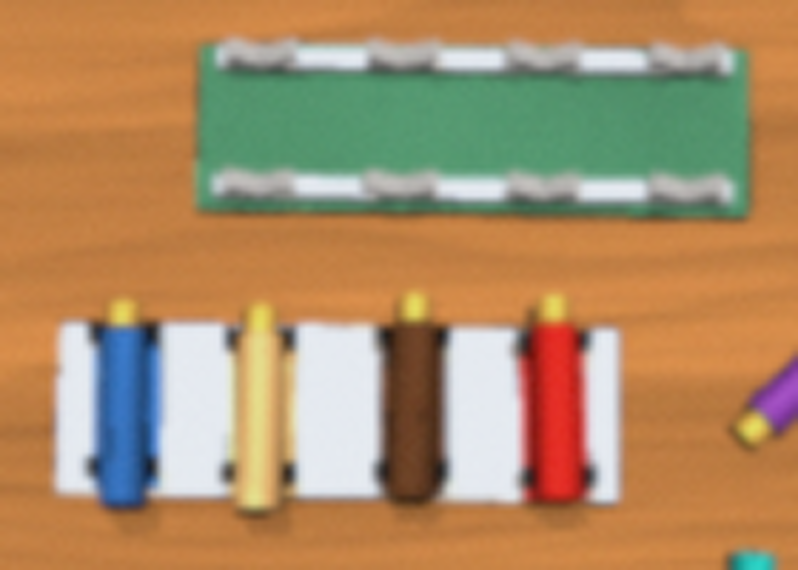

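View pics/b.png

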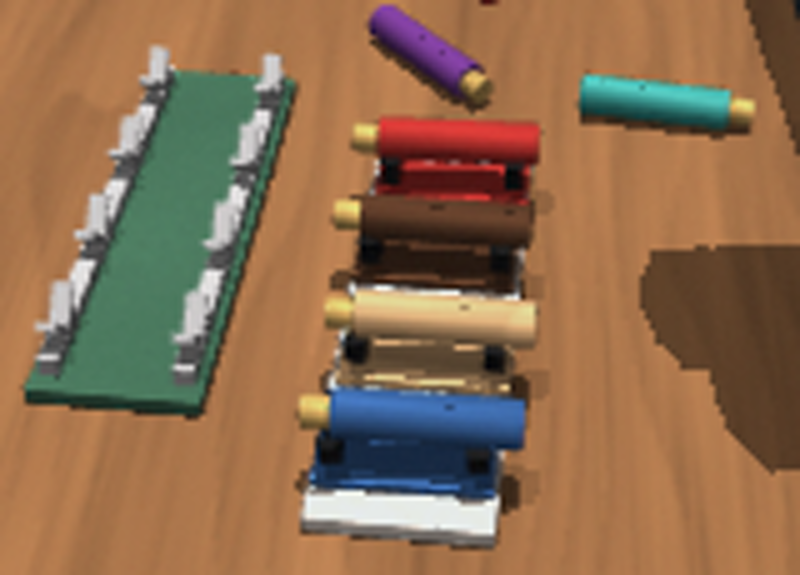

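The crops confirm it: red, walnut, natural and blue are the four on the cradles, and purple and turquoise lie on the bench. The rack is empty. Next I triangulate the handle ends and rack corners from the two crops.

```bash
cat > m.py <<'E'
from h import *
from scipy.optimize import least_squares
t=grab("top");s=grab("side")
T=lambda p:(np.array(p)+.5)/5.7-.5+[185,140]
S=lambda p:(np.array(p)+.5)/5-.5+[175,150]
H={"blue":((124,300),(122,507),(301,411),(524,423)),"natural":((262,303),(255,513),(327,310),(536,325)),
"walnut":((415,293),(411,502),(334,214),(532,222)),"red":((554,293),(557,502),(352,137),(538,143))}
for k,(a,b,c,d) in H.items():
    A=tri(t,T(a),s,S(c));B=tri(t,T(b),s,S(d))
    a2,b2=onz(t,[T(a),T(b)],50)
    print(k,A.round(),B.round(),"mid",((A+B)/2).round(1),"top@50 mid",((a2+b2)/2).round(1),"len",np.linalg.norm(a2-b2).round(),"yaw",np.degrees(np.arctan2(*(a2-b2)[1::-1])).round(1))
rc=[((197,212),(203,405)),((201,45),(27,392)),((748,217),(297,82)),((748,50),(175,72))]
loc=np.array([[-52,167.5],[52,167.5],[-52,-167.5],[52,-167.5]])
for a,b in rc: print("rack",tri(t,T(a),s,S(b)).round(1))
def W(p,l,z):
    c,n=np.cos(p[2]),np.sin(p[2]);return np.c_[p[0]+c*l[:,0]-n*l[:,1],p[1]+n*l[:,0]+c*l[:,1],np.full(len(l),z)]
def fit(img,loc,z):
    f=lambda p:np.concatenate([(proj(d,W(p,loc,z))-q).ravel() for d,q in img])
    r=least_squares(f,[640,-65,0]);return r.x,r.fun.round(1)
pt=T([a for a,_ in rc]);ps=S([b for _,b in rc])
for im in([(t,pt)],[(s,ps)],[(t,pt),(s,ps)]): p,f=fit(im,loc,12);print("fit",p.round(3),f)
ys=[127.5,42.5,-42.5,-127.5]
print("places",W(p,np.array([[0,y] for y in ys]),46).round(1))
nt=T([(258,55),(403,57),(544,58),(686,61),(253,185),(400,186),(543,188),(687,190)])
p2,f=fit([(t,nt)],np.array([[x,y] for x in(40,-40) for y in ys]),37);print("notch fit",p2.round(3),f)
E
python3 m.py
```

```text
blue [538. 146.  50.] [416. 148.  51.] mid [477.1 147.1  50.2] top@50 mid [476.9 147.2  50. ] len 122.0 yaw -1.2
natural [533.  65.  51.] [411.  71.  52.] mid [471.8  68.   51.6] top@50 mid [472.   68.1  50. ] len 124.0 yaw -3.1
walnut [537. -25.  50.] [414. -19.  55.] mid [475.7 -22.   52.4] top@50 mid [475.6 -22.   50. ] len 123.0 yaw -2.8
red [ 534. -106.   50.] [ 412. -103.   53.] mid [ 473.1 -104.7   51.7] top@50 mid [ 473.2 -104.8   50. ] len 123.0 yaw -1.4
rack [598.8 104.9   9.6]
rack [702.7 100.8   9. ]
rack [ 585.1 -226.7    9.7]
rack [ 683.1 -231.6   12.8]
fit [ 6.43269e+02 -6.31090e+01 -4.10000e-02] [-0.5 -0.1 -0.4 -0.   0.6  0.1  0.3 -0. ]
fit [ 6.39707e+02 -6.12050e+01 -6.20000e-02] [ 0.1  0.5 -0.2 -0.3  2.  -0.2 -2.  -0.4]
fit [ 6.41626e+02 -6.25920e+01 -5.10000e-02] [-0.8 -0.1 -0.4  0.   0.3  1.   0.3  0.9  0.2  0.  -0.2 -0.5  1.1 -0.6
 -3.  -0.5]
places [[ 648.2   64.7   46. ]
 [ 643.8  -20.1   46. ]
 [ 639.4 -105.    46. ]
 [ 635.1 -189.9   46. ]]
notch fit [ 6.42119e+02 -6.18240e+01 -4.50000e-02] [ 0.3 -0.1 -0.3 -0.1 -0.1  0.  -0.  -0.2  0.6 -0.  -0.2  0.1 -0.1  0.1
 -0.2  0.1]
```

The handles triangulate to z of 50–52 mm and lengths of 122–124 mm. The rack yaw is about -2.6° and its base top about 9–13 mm. All of these agree with the description.

Places from the left: (648,65), (644,-20), (640,-105), (636.5,-190). I start with red: it is the rightmost handle, so it goes to the leftmost place.

```bash
python3 -m inch '[0,0,-0.03,0.008,0.015,0,0.065, 0,0,-0.05,0.016,0.030,0,0.065, 0,0,-0.05,0.018,0.034,0,0.065, 0,0,-0.05,0.018,0.034,0,0.065, 0,0,-0.05,0.018,0.034,0,0.065, 0,0,-0.05,0.018,0.034,0,0.065, 0,0,-0.05,0.018,0.034,0,0.065, 0,0,-0.02,0.018,0.034,0,0.065, 0,0,0,0.018,0.034,0,0.065, 0,0,0,0.018,0.034,0,0.065, 0,0,0,0.018,0.034,0,0.065, 0,0,0,0.018,0.034,0,0.065]'
```

```text
time: 1.3
position: [402.0, -232.5, 231.5]
orientation: [[0.999, -0.042, 0.001], [-0.042, -0.999, -0.0], [0.001, 0.0, -1.0]]
wrist_force: [1.0, 0.2, 0.3]
width: 64.7
grip_force: 0.0
```

```bash
python3 -m inch '[0,0,0,0.018,0.034,0,0.065, 0,0,0,0.018,0.034,0,0.065, 0,0,0,0.018,0.032,-0.01,0.065, 0,0,0,0.012,0.020,-0.025,0.065, 0,0,0,0.0055,0.0093,-0.03,0.065, 0,0,0,0,0,-0.035,0.065, 0,0,0,0,0,-0.025,0.065, 0,0,0,0,0,-0.01,0.065, 0,0,0,0,0,0,0.065, 0,0,0,0,0,0,0.065]' 40; python3 - <<'E'
from h import *
for n,(x0,y0,x1,y1) in(("top",(185,150,325,240)),("side",(215,110,335,220))):
    d=grab(n);cv2.imwrite(f"pics/{n}1.png",cv2.resize(d["image"][y0:y1,x0:x1,::-1],None,fx=5,fy=5,interpolation=cv2.INTER_CUBIC))
E
```

```text
time: 2.13
position: [473.5, -105.3, 97.0]
orientation: [[0.999, -0.041, 0.001], [-0.041, -0.999, -0.0], [0.001, 0.0, -1.0]]
wrist_force: [0.1, -0.0, 1.1]
width: 65.1
grip_force: 0.0
```

View pics/side1.png

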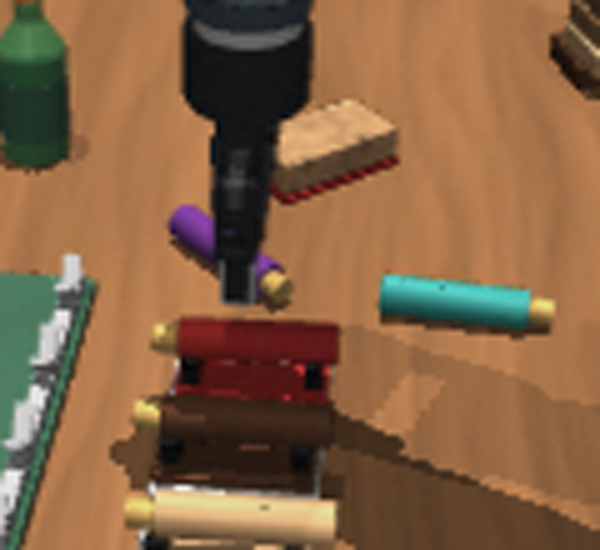

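In the side view the fingers (238,290) stand over the middle of the red handle (152–338, 340). I descend and pinch.

```bash
python3 -m inch '[0,0,0,0,0,-0.015,0.065, 0,0,0,0,0,-0.02,0.065, 0,0,0,0,0,-0.015,0.065, 0,0,0,0,0,-0.01,0.065, 0,0,0,0,0,-0.005,0.065, 0,0,0,0,0,0,0.065, 0,0,0,0,0,0,0.045, 0,0,0,0,0,0,0.035, 0,0,0,0,0,0,0.02, 0,0,0,0,0,0,0.02, 0,0,0,0,0,0,0.02, 0,0,0,0,0,0,0.02]' 40
```

```text
time: 3.23
position: [474.0, -105.9, 32.6]
orientation: [[0.999, -0.04, 0.002], [-0.04, -0.999, -0.002], [0.002, 0.002, -1.0]]
wrist_force: [-2.5, -3.1, 6.0]
width: 27.0
grip_force: 38.9
```

```bash
python3 -m inch '[0,0,0,0,0,0.008,0.02, 0,0,0,0,0,0.016,0.02, 0,0,0,0,0,0.024,0.02, 0,0,0,0,0,0.022,0.02, 0,0,0,0.005,0.005,0.010,0.02, 0,0,0,0.015,0.015,0,0.02, 0,0,0,0.02,0.02,0,0.02, 0,0,0,0.025,0.025,0,0.02, 0,0,0,0.025,0.025,0,0.02, 0,0,0,0.025,0.025,0,0.02, 0,0,0,0.025,0.025,0,0.02, 0,0,0,0.02,0.015,0,0.02]'
python3 -m inch '[0,0,-0.005,0.0148,0.015,0,0.02, 0,0,0,0,0,-0.01,0.02, 0,0,0,0,0,-0.02,0.02, 0,0,0,0,0,-0.015,0.02, 0,0,0,0,0,0,0.02, 0,0,0,0,0,0,0.02]'; python3 - <<'E'
from h import *
for n,(x0,y0,x1,y1) in(("top",(185,130,325,240)),("side",(150,130,290,250))):
    d=grab(n);cv2.imwrite(f"pics/{n}2.png",cv2.resize(d["image"][y0:y1,x0:x1,::-1],None,fx=5,fy=5,interpolation=cv2.INTER_CUBIC))
E
```

```text
time: 4.23
position: [634.1, 53.4, 110.7]
orientation: [[0.999, -0.04, -0.001], [-0.04, -0.999, 0.001], [-0.001, -0.001, -1.0]]
wrist_force: [0.0, -0.4, -0.5]
width: 26.9
grip_force: 39.1
time: 4.73
position: [646.1, 65.0, 64.3]
orientation: [[0.999, -0.047, -0.004], [-0.047, -0.999, 0.0], [-0.004, -0.0, -1.0]]
wrist_force: [-0.0, 0.1, -0.6]
width: 26.6
grip_force: 39.1
```

View pics/side2.png

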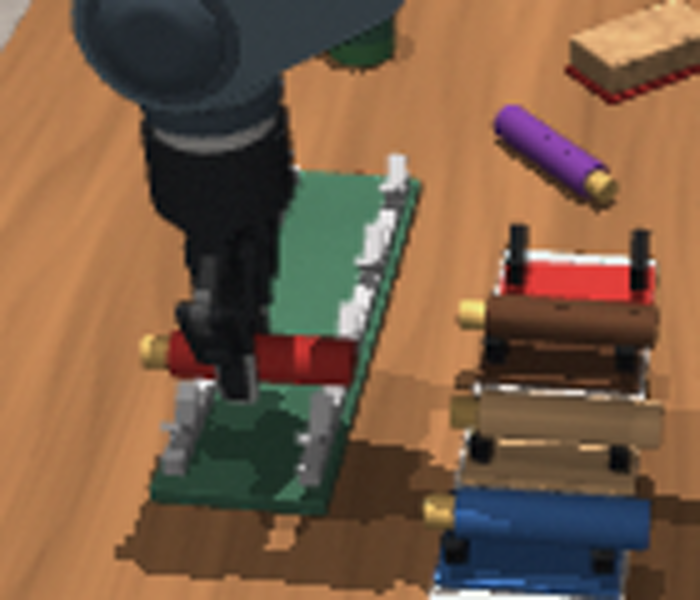

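View pics/top2.png

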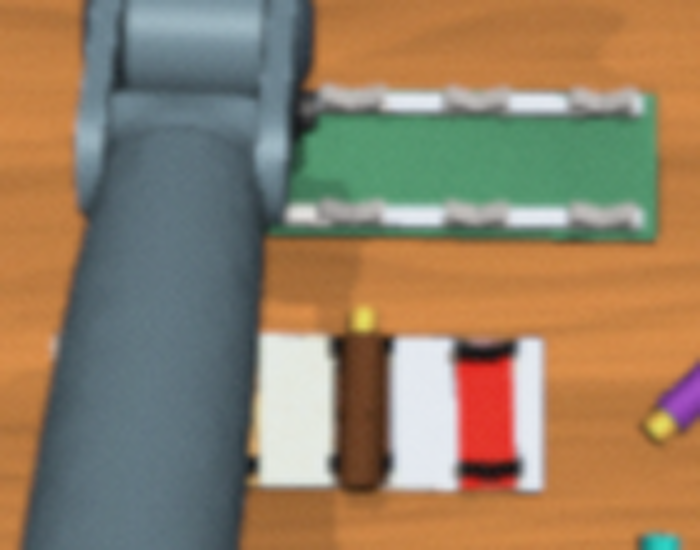

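The side view shows red held level (142–355, 355) over the leftmost place, and its old cradle empty. The top view is blocked by the arm. I lower it while watching the force.

```bash
python3 -m inch '[0,0,0,0.002,0,-0.008,0.02, 0,0,0,0,0,-0.012,0.02, 0,0,0,0,0,-0.008,0.02, 0,0,0,0,0,-0.004,0.02, 0,0,0,0,0,-0.002,0.02, 0,0,0,0,0,0,0.02, 0,0,0,0,0,0,0.02]'; python3 - <<'E'
from h import *
d=grab("side");t=grab("top")
cv2.imwrite("pics/side3.png",cv2.resize(d["image"][170:240,160:240,::-1],None,fx=8,fy=8,interpolation=cv2.INTER_CUBIC))
c,s=np.cos(-.045),np.sin(-.045)
for x in(62,60,-60): print(x,(proj(d,[[647.9+c*x,65.2+s*x,46]])-[160,170])*8)
E
```

```text
time: 5.42
position: [650.0, 65.0, 32.3]
orientation: [[0.999, -0.046, 0.0], [-0.046, -0.999, 0.0], [0.0, -0.0, -1.0]]
wrist_force: [0.9, -0.4, 0.1]
width: 26.9
grip_force: 39.0
62 [[151.61123612 315.08986812]]
60 [[156.98574093 315.50995776]]
-60 [[482.97444666 340.99034808]]
```

View pics/side3.png

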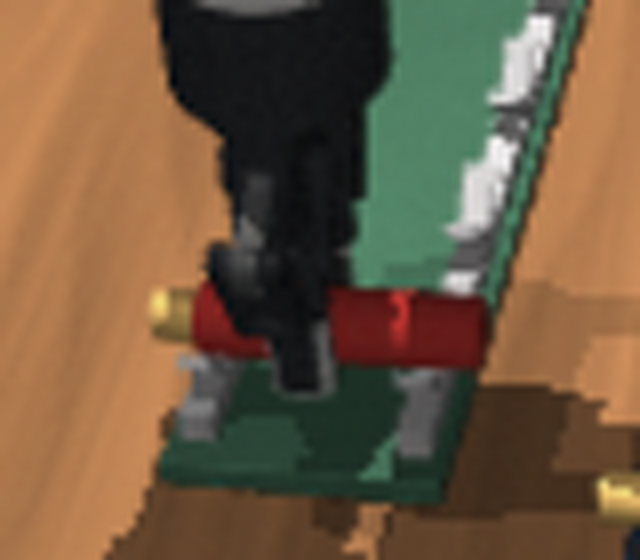

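Red lies at (150–487, 325), against a prediction of 157–483, so it is centred lengthwise. I lower 4 mm and let go.

```bash
python3 -m inch '[0,0,0,0,0,-0.002,0.02, 0,0,0,0,0,-0.0015,0.02, 0,0,0,0,0,0,0.02, 0,0,0,0,0,0,0.02]'; python3 -m inch '[0,0,0,0,0,0,0.034, 0,0,0,0,0,0,0.045, 0,0,0,0,0,0,0.055, 0,0,0,0,0,0,0.055, 0,0,0,0,0,0,0.055, 0,0,0,0,0,0.01,0.055, 0,0,0,0,0,0.02,0.055, 0,0,0,0,0,0.03,0.055, 0,0,0,0,0,0.03,0.055]'
```

```text
time: 5.85
position: [650.6, 64.6, 29.9]
orientation: [[0.999, -0.046, 0.002], [-0.046, -0.999, -0.001], [0.002, 0.001, -1.0]]
wrist_force: [-1.9, -1.3, 4.3]
width: 26.9
grip_force: 39.3
time: 6.6
position: [649.1, 65.1, 119.5]
orientation: [[0.999, -0.046, -0.002], [-0.046, -0.999, 0.0], [-0.002, -0.0, -1.0]]
wrist_force: [0.4, 0.2, 0.4]
width: 54.7
grip_force: 0.0
```

Red is seated, with contact at 29.9 mm. Next is walnut, which goes to the second place from the left.

```bash
python3 -m inch '[0,0,0,-0.010,-0.005,0,0.06, 0,0,0,-0.018,-0.009,0,0.06, 0,0,0,-0.024,-0.012,0,0.06, 0,0,0,-0.024,-0.012,0,0.06, 0,0,0,-0.024,-0.012,0,0.06, 0,0,0,-0.024,-0.012,0,0.06, 0,0,0,-0.024,-0.012,0,0.06, 0,0,0,-0.016,-0.008,0,0.06, 0,0,0,-0.010,-0.005,-0.005,0.06, 0,0,0,0,0,-0.015,0.06, 0,0,0,0,0,-0.015,0.06, 0,0,0,0,0,0,0.06]'
```

```text
time: 7.6
position: [473.9, -21.6, 82.0]
orientation: [[0.999, -0.047, -0.004], [-0.047, -0.999, 0.001], [-0.004, -0.001, -1.0]]
wrist_force: [0.3, 0.3, -0.7]
width: 59.9
grip_force: 0.0
```

```bash
python3 - <<'E'
from h import *
for n,(x0,y0,x1,y1) in(("side",(150,130,290,250)),):
    d=grab(n);cv2.imwrite(f"pics/{n}4.png",cv2.resize(d["image"][y0:y1,x0:x1,::-1],None,fx=5,fy=5,interpolation=cv2.INTER_CUBIC))
    print(bot.observe()["position"])
E
```

```text
[474.83311062 -21.71333034  83.21323462]
```

View pics/side4.png

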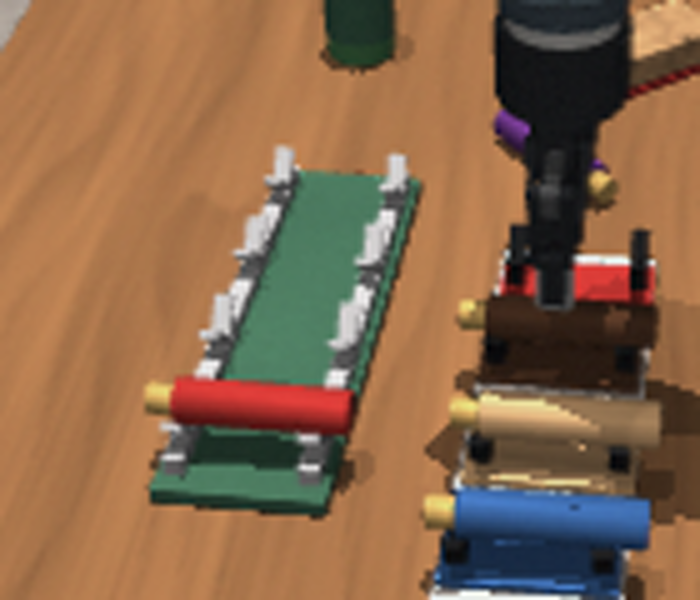

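Red sits in both notches of the leftmost place (147–352, 405). The gripper is above the middle of walnut at (555,295).

```bash
python3 -m inch '[0,0,0,0,0,-0.015,0.06, 0,0,0,0,0,-0.02,0.06, 0,0,0,0,0,-0.012,0.06, 0,0,0,0,0,-0.0055,0.06, 0,0,0,0,0,0,0.06, 0,0,0,0,0,0,0.045, 0,0,0,0,0,0,0.035, 0,0,0,0,0,0,0.02, 0,0,0,0,0,0,0.02, 0,0,0,0,0,0,0.02, 0,0,0,0,0,0,0.02]' 40
python3 -m inch '[0,0,0,0,0,0.008,0.02, 0,0,0,0,0,0.016,0.02, 0,0,0,0,0,0.024,0.02, 0,0,0,0,0,0.022,0.02, 0,0,0,0.008,0,0.010,0.02, 0,0,0,0.016,0,0,0.02, 0,0,0,0.024,0,0,0.02, 0,0,0,0.024,0,0,0.02, 0,0,0,0.024,0,0,0.02, 0,0,0,0.024,0.0023,0,0.02, 0,0,0,0.024,0,0,0.02, 0,0,0,0.0165,0,0,0.02]'
```

```text
time: 8.57
position: [477.2, -22.9, 32.8]
orientation: [[0.999, -0.046, 0.003], [-0.046, -0.999, -0.002], [0.003, 0.002, -1.0]]
wrist_force: [-1.9, -4.6, 6.0]
width: 26.5
grip_force: 39.6
time: 9.57
position: [638.2, -19.1, 110.6]
orientation: [[0.999, -0.046, -0.0], [-0.046, -0.999, 0.001], [-0.0, -0.001, -1.0]]
wrist_force: [0.4, 0.6, 0.3]
width: 26.7
grip_force: 39.5
```

```bash
python3 -m inch '[0,0,0,0.008,0,0,0.02, 0,0,0,0,0,-0.012,0.02, 0,0,0,0,0,-0.02,0.02, 0,0,0,0,0,-0.02,0.02, 0,0,0,0,0,-0.015,0.02, 0,0,0,0,0,-0.008,0.02, 0,0,0,0,0,-0.004,0.02, 0,0,0,0,0,0,0.02, 0,0,0,0,0,0,0.02]'
python3 -m inch '[0,0,0,0,0,-0.002,0.02, 0,0,0,0,0,-0.0015,0.02, 0,0,0,0,0,0,0.02, 0,0,0,0,0,0,0.02]'
```

```text
time: 10.32
position: [644.9, -19.7, 33.0]
orientation: [[0.999, -0.046, 0.001], [-0.046, -0.999, 0.0], [0.001, -0.0, -1.0]]
wrist_force: [0.5, -0.1, -0.1]
width: 27.2
grip_force: 39.5
time: 10.65
position: [645.4, -20.1, 30.1]
orientation: [[0.999, -0.046, 0.002], [-0.046, -0.999, -0.001], [0.002, 0.001, -1.0]]
wrist_force: [-0.8, -1.2, 5.1]
width: 26.6
grip_force: 39.9
```

```bash
python3 -m inch '[0,0,0,0,0,0,0.034, 0,0,0,0,0,0,0.045, 0,0,0,0,0,0,0.05, 0,0,0,0,0,0,0.05, 0,0,0,0,0,0.01,0.05, 0,0,0,0,0,0.02,0.05, 0,0,0,0,0,0.03,0.055, 0,0,0,0,0,0.03,0.055]'
python3 -m inch '[0,0,0,-0.010,0.005,0,0.06, 0,0,0,-0.018,0.009,0,0.06, 0,0,0,-0.024,0.012,0,0.06, 0,0,0,-0.024,0.012,0,0.06, 0,0,0,-0.024,0.012,0,0.06, 0,0,0,-0.024,0.012,0,0.06, 0,0,0,-0.024,0.012,0,0.06, 0,0,0,-0.016,0.009,0,0.06, 0,0,0,-0.008,0.0048,-0.005,0.06, 0,0,0,0,0,-0.015,0.06, 0,0,0,0,0,-0.015,0.06, 0,0,0,0,0,0,0.06]'; python3 - <<'E'
from h import *
for n,(x0,y0,x1,y1) in(("side",(150,130,290,250)),):
    d=grab(n);cv2.imwrite(f"pics/{n}5.png",cv2.resize(d["image"][y0:y1,x0:x1,::-1],None,fx=5,fy=5,interpolation=cv2.INTER_CUBIC))
    print(bot.observe()["position"])
E
```

```text
time: 11.32
position: [643.5, -19.4, 119.4]
orientation: [[0.999, -0.046, -0.002], [-0.046, -0.999, 0.001], [-0.002, -0.0, -1.0]]
wrist_force: [0.9, -0.7, 0.6]
width: 55.1
grip_force: 0.0
time: 12.32
position: [470.6, 68.3, 81.5]
orientation: [[0.999, -0.046, -0.004], [-0.046, -0.999, 0.0], [-0.004, -0.0, -1.0]]
wrist_force: [0.5, -0.4, 0.4]
width: 60.2
grip_force: 0.0
[471.52650095  68.13971698  82.77170034]
```

View pics/side5.png

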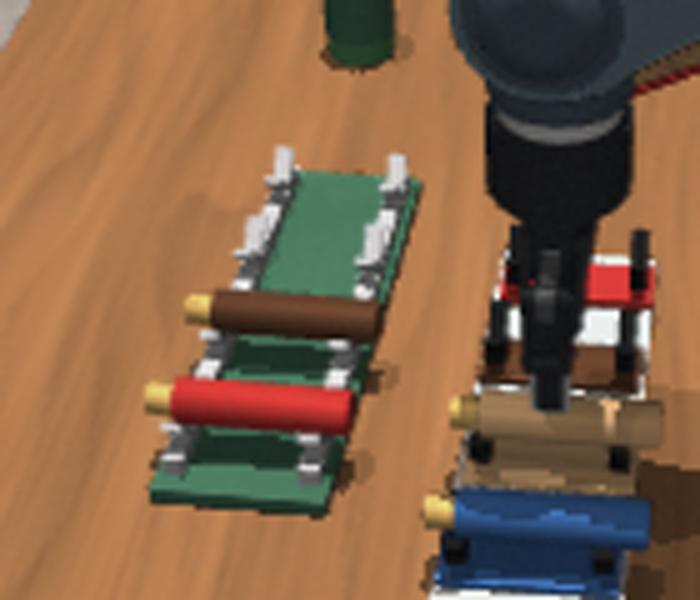

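Walnut is seated in both notches (187–380, 315). The gripper is over natural at (550,400). Natural goes to the second place from the right.

```bash
python3 -m inch '[0,0,0,0,0,-0.015,0.06, 0,0,0,0,0,-0.02,0.06, 0,0,0,0,0,-0.012,0.06, 0,0,0,0,0,-0.0055,0.06, 0,0,0,0,0,0,0.06, 0,0,0,0,0,0,0.045, 0,0,0,0,0,0,0.035, 0,0,0,0,0,0,0.02, 0,0,0,0,0,0,0.02, 0,0,0,0,0,0,0.02, 0,0,0,0,0,0,0.02]' 40
python3 -m inch '[0,0,0,0,0,0.008,0.02, 0,0,0,0,0,0.016,0.02, 0,0,0,0,0,0.024,0.02, 0,0,0,0,0,0.022,0.02, 0,0,0,0.006,-0.006,0.010,0.02, 0,0,0,0.016,-0.016,0,0.02, 0,0,0,0.022,-0.022,0,0.02, 0,0,0,0.025,-0.025,0,0.02, 0,0,0,0.025,-0.025,0,0.02, 0,0,0,0.025,-0.025,0,0.02, 0,0,0,0.023,-0.025,0,0.02, 0,0,0,0.016,-0.018,0,0.02]'
```

```text
time: 13.28
position: [473.7, 66.9, 32.9]
orientation: [[0.999, -0.045, 0.003], [-0.045, -0.999, -0.003], [0.003, 0.003, -1.0]]
wrist_force: [-1.5, -5.9, 3.1]
width: 26.7
grip_force: 39.1
time: 14.28
position: [632.4, -96.7, 111.5]
orientation: [[0.999, -0.048, 0.001], [-0.048, -0.999, -0.001], [0.001, 0.001, -1.0]]
wrist_force: [-0.3, 0.3, -0.2]
width: 27.0
grip_force: 39.4
```

```bash
python3 -m inch '[0,0,0,0.0103,-0.0108,0,0.02, 0,0,0,0,0,-0.012,0.02, 0,0,0,0,0,-0.02,0.02, 0,0,0,0,0,-0.02,0.02, 0,0,0,0,0,-0.015,0.02, 0,0,0,0,0,-0.008,0.02, 0,0,0,0,0,-0.004,0.02, 0,0,0,0,0,0,0.02, 0,0,0,0,0,0,0.02]'
python3 -m inch '[0,0,0,0,0,-0.002,0.02, 0,0,0,0,0,-0.0015,0.02, 0,0,0,0,0,0,0.02, 0,0,0,0,0,0,0.02]'
```

```text
time: 15.03
position: [641.2, -104.6, 33.0]
orientation: [[0.999, -0.046, 0.001], [-0.046, -0.999, -0.0], [0.001, -0.0, -1.0]]
wrist_force: [0.5, 0.6, -0.3]
width: 26.3
grip_force: 39.4
time: 15.37
position: [641.7, -105.2, 30.1]
orientation: [[0.999, -0.046, 0.002], [-0.046, -0.999, -0.001], [0.002, 0.001, -1.0]]
wrist_force: [-0.3, -1.1, 4.3]
width: 26.9
grip_force: 39.7
```

```bash
python3 -m inch '[0,0,0,0,0,0,0.034, 0,0,0,0,0,0,0.045, 0,0,0,0,0,0,0.05, 0,0,0,0,0,0,0.05, 0,0,0,0,0,0.01,0.05, 0,0,0,0,0,0.02,0.05, 0,0,0,0,0,0.03,0.055, 0,0,0,0,0,0.03,0.055]'
python3 -m inch '[0,0,0.02,-0.008,0.013,0,0.06, 0,0,0,-0.015,0.023,0,0.06, 0,0,0,-0.020,0.030,0,0.06, 0,0,0,-0.020,0.030,0,0.06, 0,0,0,-0.020,0.030,0,0.06, 0,0,0,-0.020,0.030,0,0.06, 0,0,0,-0.020,0.030,0,0.06, 0,0,0,-0.018,0.030,0,0.06, 0,0,0,-0.014,0.022,0,0.06, 0,0,0,-0.0084,0.0138,-0.01,0.06, 0,0,0,0,0,-0.025,0.06, 0,0,0,0,0,0,0.06]'; python3 - <<'E'
from h import *
for n,(x0,y0,x1,y1) in(("side",(150,130,290,250)),):
    d=grab(n);cv2.imwrite(f"pics/{n}6.png",cv2.resize(d["image"][y0:y1,x0:x1,::-1],None,fx=5,fy=5,interpolation=cv2.INTER_CUBIC))
    print(bot.observe()["position"])
E
```

```text
time: 16.03
position: [639.8, -104.3, 119.4]
orientation: [[0.999, -0.046, -0.002], [-0.046, -0.999, 0.001], [-0.002, -0.001, -1.0]]
wrist_force: [-0.0, -0.5, 0.1]
width: 54.8
grip_force: 0.0
time: 17.03
position: [473.9, 147.8, 80.9]
orientation: [[1.0, -0.024, -0.006], [-0.024, -1.0, -0.0], [-0.006, 0.001, -1.0]]
wrist_force: [0.0, 0.0, -1.2]
width: 60.2
grip_force: 0.0
[475.22831659 147.33204912  82.41816208]
```

View pics/side6.png

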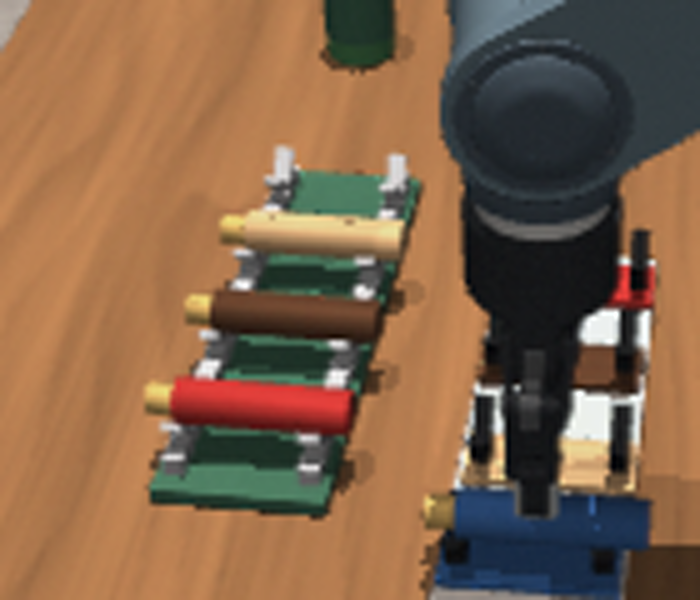

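Natural is seated (220–403, 235). The gripper is over the middle of blue at (535,510). Blue goes to the rightmost place.

```bash
python3 -m inch '[0,0,0,0,0,-0.015,0.06, 0,0,0,0,0,-0.02,0.06, 0,0,0,0,0,-0.012,0.06, 0,0,0,0,0,-0.0055,0.06, 0,0,0,0,0,0,0.06, 0,0,0,0,0,0,0.045, 0,0,0,0,0,0,0.035, 0,0,0,0,0,0,0.02, 0,0,0,0,0,0,0.02, 0,0,0,0,0,0,0.02, 0,0,0,0,0,0,0.02]' 40
python3 -m inch '[0,0,0,0,0,0.008,0.02, 0,0,0,0,0,0.016,0.02, 0,0,0,0,0,0.024,0.02, 0,0,0,0,0,0.022,0.02, 0,0,-0.01,0.005,-0.010,0.010,0.02, 0,0,-0.01,0.010,-0.020,0,0.02, 0,0,0,0.014,-0.030,0,0.02, 0,0,0,0.014,-0.030,0,0.02, 0,0,0,0.014,-0.030,0,0.02, 0,0,0,0.014,-0.030,0,0.02, 0,0,0,0.014,-0.030,0,0.02, 0,0,0,0.014,-0.030,0,0.02]'
python3 -m inch '[0,0,0,0.014,-0.030,0,0.02, 0,0,0,0.014,-0.030,0,0.02, 0,0,0,0.014,-0.030,0,0.02, 0,0,0,0.012,-0.022,0,0.02, 0,0,0,0.0065,-0.0147,0,0.02, 0,0,0,0,0,-0.012,0.02, 0,0,0,0,0,-0.02,0.02, 0,0,0,0,0,-0.02,0.02, 0,0,0,0,0,-0.01,0.02, 0,0,0,0,0,0,0.02, 0,0,0,0,0,0,0.02]'
```

```text
time: 18.0
position: [478.3, 147.1, 32.5]
orientation: [[1.0, -0.026, 0.002], [-0.026, -1.0, -0.0], [0.002, 0.0, -1.0]]
wrist_force: [-2.1, -1.2, 5.5]
width: 26.9
grip_force: 39.3
time: 19.0
position: [576.4, -65.2, 110.9]
orientation: [[0.999, -0.047, -0.001], [-0.047, -0.999, 0.0], [-0.001, -0.0, -1.0]]
wrist_force: [0.4, 1.3, -0.1]
width: 26.9
grip_force: 39.5
time: 19.92
position: [636.0, -188.9, 48.4]
orientation: [[0.999, -0.046, -0.002], [-0.046, -0.999, 0.001], [-0.002, -0.001, -1.0]]
wrist_force: [0.1, 0.3, 0.2]
width: 26.7
grip_force: 39.5
```

```bash
python3 -m inch '[0,0,0,0,0,-0.008,0.02, 0,0,0,0,0,-0.006,0.02, 0,0,0,0,0,-0.003,0.02, 0,0,0,0,0,-0.002,0.02, 0,0,0,0,0,-0.0015,0.02, 0,0,0,0,0,0,0.02, 0,0,0,0,0,0,0.02]'
python3 -m inch '[0,0,0,0,0,0,0.034, 0,0,0,0,0,0,0.045, 0,0,0,0,0,0,0.05, 0,0,0,0,0,0,0.05, 0,0,0,0,0,0.01,0.05, 0,0,0,0,0,0.02,0.05, 0,0,0,0,0,0.03,0.055, 0,0,0,0,0,0.03,0.055]'
python3 -m inch '[0,0,0,-0.015,0,0.02,0.055, 0,0,0,-0.025,0,0.02,0.055, 0,0,0,-0.03,0,0.02,0.055, 0,0,0,-0.03,0,0.02,0.055, 0,0,0,-0.03,-0.01,0.01,0.055, 0,0,0,-0.03,-0.025,0,0.055, 0,0,0,-0.03,-0.03,0,0.055, 0,0,0,-0.03,-0.03,0,0.055, 0,0,0,-0.02,-0.03,0,0.055, 0,0,0,-0.01,-0.02,0,0.055, 0,0,0,0,0,0,0.055, 0,0,0,0,0,0,0.055]'
python3 - <<'E'
from h import *
ims=[]
for n,(x0,y0,x1,y1) in(("top",(205,130,325,240)),("side",(170,140,270,240))):
    d=grab(n);cv2.imwrite(f"pics/{n}7.png",cv2.resize(d["image"][y0:y1,x0:x1,::-1],None,fx=5,fy=5,interpolation=cv2.INTER_CUBIC))
E
```

```text
time: 20.5
position: [637.1, -190.3, 29.5]
orientation: [[0.999, -0.046, 0.001], [-0.046, -0.999, -0.001], [0.001, 0.001, -1.0]]
wrist_force: [-2.1, -2.7, 2.9]
width: 26.8
grip_force: 39.8
time: 21.17
position: [636.1, -189.1, 119.4]
orientation: [[0.999, -0.046, -0.002], [-0.046, -0.999, 0.001], [-0.002, -0.001, -1.0]]
wrist_force: [0.4, -0.4, 0.3]
width: 55.1
grip_force: 0.0
time: 22.17
position: [387.5, -334.1, 209.5]
orientation: [[0.999, -0.048, 0.001], [-0.048, -0.999, -0.0], [0.001, 0.0, -1.0]]
wrist_force: [0.7, 1.0, -1.2]
width: 54.8
grip_force: 0.0
```

View pics/top7.png

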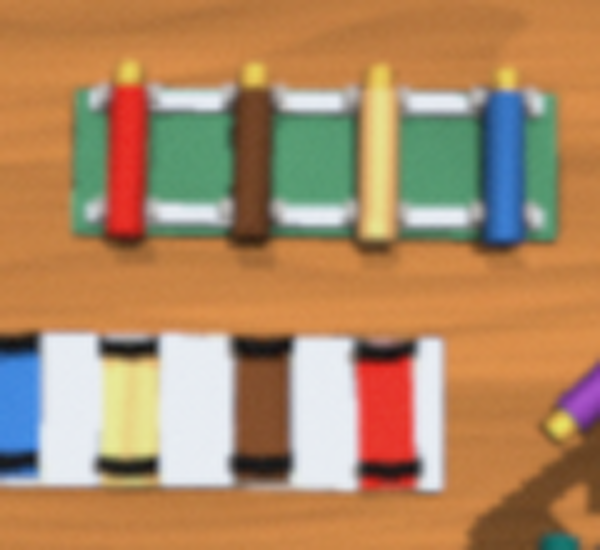

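View pics/side7.png

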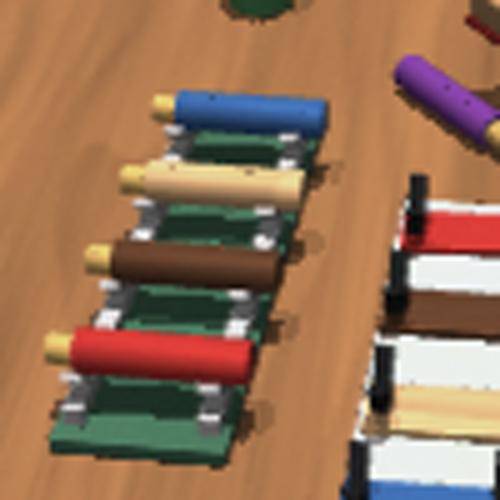

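Both views show all four seated: red (127,150), walnut (253,152), natural (378,154) and blue (505,156), in reversed order. I check the centring in numbers, then hand in.

```bash
python3 - <<'E'
from h import *
t=grab("top");T=lambda p:(np.array(p)+.5)/5-.5+[205,130]
c,s=np.cos(-.045),np.sin(-.045)
ok=True
for n,a,b,y in(("red",(129,61),(124,238),127.5),("walnut",(255,64),(250,241),42.5),("natural",(379,66),(376,242),-42.5),("blue",(507,69),(503,243),-127.5)):
    A,B=onz(t,[T(a),T(b)],46);m=(A+B)/2-[642.2,-62.2,0]
    l=[c*m[0]+s*m[1],-s*m[0]+c*m[1]-y];yaw=np.arctan2((A-B)[1],(A-B)[0])+.045
    print(n,np.round(l,1),yaw.round(3)); ok&=abs(l[0])<9 and abs(l[1])<6 and abs(yaw)<.08
print(ok)
if ok: print(bot.hand_in())
E
```

```text
red [ 1.7 -0.2] -0.003
walnut [ 0.7 -0.7] -0.011
natural [ 0.8 -0.1] -0.009
blue [ 0.5 -1. ] -0.023
True
the job is handed in; nothing more can be done
None
```

All four handles lie in the rack in reverse order (from the left: red, walnut, natural, blue), each measured within 2 mm of centre, and the job is handed in; no verdict came back.

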